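Unclip the rail, slide the rack plate to its notch and hold it there

ROBOT

A 6-joint arm with a two-finger parallel gripper is mounted at the origin on the work surface. World frame = base frame: x ahead of the robot, y to its left, z up, the work surface at z = 0. Lengths are in mm, angles in rad, forces in N, time in s.
With the tool pointing down it reaches from about 275 to 875 mm from the base axis. Payload 12.5 kg.
Tool frame: the origin (TCP) lies midway between the tips of the shut fingers; the grasp point (between the pads) lies 19 mm behind it; z points along the fingers, x is the direction in which the jaws open and shut, and the axes are right-handed (so a half turn about z gives the same grasp; the last joint's range is limited). The gripper opens to 85 mm and grips with 20 to 120 N. Pads are 22 mm wide; open, the fingers measure 114 mm over their backs; the gripper's body (76 mm by 85 mm) begins 54 mm behind the grasp point. The pads swing forward as they close: fully open they stand 13 mm farther back than shut.
Start: joints at [1.222, 0.351, 1.652, -0, 1.139, -0.085], TCP at [143.382, 530.967, 231.29] pointing down, gripper open.
Joint ranges: [-2.75, 2.75], [-0.79, 2.1], [0.01, 2.65], [-1.57, 4.71], [0.07, 3.14], [-2.87, 2.87]. Speed limits (rad/s): [2.22, 2.22, 2.79, 3.14, 3.14, 3.14].

INTERFACE

Orientations are given as a rotation vector (axis times angle).
In Python, from workcell import observe, grab_frame, get_calibration, hand_in gives the robot as it stands. The module is installed in compiled form; this text tells all that it offers.
- The arm moves only by the tool servo_tool, never from a script. Its argument "increments" is a list that holds one entry, the list of rows, each a list of 7 numbers: the turn, a rotation vector about the tool's x, y, z in degrees, then the shift along the tool's x, y, z in mm, then the closure in counts, from 0 (fully open) to 255 (shut). A call has 1 to 10 rows; each row is the pose to reach, as a shift and turn from the pose commanded when the call began, along the tool's axes at that moment; what a row does not reach only later rows make up. A row lasts 1/8 s, in which the tool goes at most 62.5 mm and 10.7 degrees, less where a joint would pass 70% of its speed; a pose out of reach is approached as far as the arm can. A call with a gripper value outside its range is refused whole. The fingers move at their own pace and stop on an object; "force" is the grip in N (left out, the last holds). Time passes only in rows, so rows that repeat a pose let the fingers close. It gives the time, the measured TCP pose, the force and the opening at its end, in the units of the state.
- observe(): the state, without advancing time (a new reading comes with each control period).
- grab_frame(name): name is "scene" or "top"; returns the picture (400x640x3 uint8, red, green, blue); there is no depth.
- get_calibration(name): a dict with "fx", "fy", "cx", "cy" (pixels), "xyz" and "orientation" of the camera in the world. Camera axes: x right, y down, z forward; pixel columns grow to the right and rows downward; lengths in mm; the calibration is good to about 2 mm. A picture is of the moment at which its call begins. get_calibration takes no time and is no camera call.
- hand_in(): hands the job in, once; it reports no verdict.
The state is a dict: "time": time; "q": joint angles; "joint_velocities": joint speeds; "tau": joint torques, N m; "tcp_pos": TCP position; "ee_rot": TCP orientation; "contact_force": force on the tool from outside, world axes, zero at the start; "ft_torque": the same for the moment, N m; "grip_width": finger opening in mm.
Only numpy, scipy, OpenCV 4.12 (cv2) and the standard library are available. Lean on these libraries where they do the work, as an engineer would, in place of code of your own. Each camera call takes 0.05 s, during which the arm holds its last target. There are 200 camera calls.

TASK

The small steel clip locks the rail of the board rack: pull it up off the rail against its sprung catch and lay it in the ceramic bowl. Then take the slider by its upright wooden grip, push it along the rail towards the cutting board until its ball clicks into the notch between the two ridges, and finish still gripping it there, with the ball resting in the notch. Do not push or tip the board, and leave the bowl and the other things on the bench where they are.

Things in the scene. Friction and masses are not known exactly. Their poses are not given: they have to be found in the camera images.
- rack: Aluminium rail screwed to the bench, 30 mm wide, 24 mm high, 480 mm long along its own y. Origin at bench level on the rail's centre line; +y points along the rail from the slider to the cutting board; z up. May be turned by up to 15 degrees. In order along +y: slider, clip (30 mm from the origin), end stop with the board.
- clip_tab (a point): Centre of the loose steel clip's upright tab: 14 mm thick (its x, across the rail), 30 mm long (y, along the rail), 44 mm tall; 54 mm above the bench while clipped on. A bridge 48 mm wide (x) joins on 22 mm below this point. Two spring balls in the rail's sides hold the legs: a straight pull up of 5 to 6 N frees it within 8 mm, 16 mm clears the rail. 90 g. It bars the slider's way.
- clip: The same clip; origin at the centre of its underside (bottom of its legs), 46 mm below clip_tab, 8 mm above the bench while clipped on.
- bowl: White ceramic bowl, loose, 150 mm across the rim, 55 mm high, wall 5 mm, 450 g, rounded inside; origin at the centre of its underside on the bench.
- slider (a joint): Travel of the aluminium slider along the rail's +y, in m, growing towards the cutting board, from 0 to 0.28; rubs with about 1 N. Starts between 0 and 0.035. The notch lies at no fixed value: see point notch.
- slider_grip (a point): Centre of the upright wooden grip of the slider, 30 mm across the rail (x), 20 mm along it (y), 50 mm tall, standing on the slider's 36 mm wide sled (top of sled 37 mm above the bench); this point is 62 mm above the bench, on the rail's centre line. A front plate 110 mm wide, 97 mm high above the bench has its front face 112 mm ahead (+y) of this point. Axes as the rack's.
- slider_ball (a point): Lowest point of the 10 mm steel ball under the slider's spring housing, 35 mm to the +x side of the rail's centre line and 96 mm ahead (+y) of slider_grip. Axes as the rack's.
- notch (a point): Middle of the notch for the ball, on a strip beside the rail: between two round ridges across it, 3 mm high, crests 7 mm before and behind this point along y (the rack's y). The ball meets the first ridge 13 mm before this point (resistance about 6 N), snaps over its crest, then sits with 1 mm of play; let loose between the crests it centres itself. Its place along the rail varies.
- end_stop: Aluminium end stop fixed on the rail: foot plate 120 x 34 mm on which the board stands and end plate 110 mm wide, 124 mm high above the bench, behind the board. Origin on the rail's top at the centre line, 1 mm before the board's near face; axes as the rack's.
- cutting_board: Loose pine cutting board on edge on the end stop: 200 mm wide across the rail (x), 18 mm thick (y), 140 mm tall, 340 g, its top 170 mm above the bench. Origin at the centre of its underside. With the slider in its notch the front plate stands 5 mm short of the board.
- lunch_box: Red plastic lunch box with clip-on lid, 128 x 188 x 62 mm, bystander; origin at the centre of its underside.
- glass_container: Glass food container with lid and flap vent, 116 x 166 x 69 mm, bystander; origin at the centre of its underside.
- fork: Steel fork lying flat, 193 mm long along its x, 24 mm wide, 4 mm thick, bystander; origin near its middle.
- mug: Blue ceramic mug, 80 mm across, 90 mm high, bystander; origin at the centre of its underside.
- jar: Glass jar with steel cap, 60 mm across, 80 mm high, bystander; origin at the centre of its underside.
- flask: Steel drinking flask, 70 mm across, 210 mm high, bystander; origin at the centre of its underside.
Mind the look-alikes: they are no part of the job. Of the things that look like the clip, the middle-sized one is meant.

How it is judged:
By the outcome, as a careful person would: the job done as asked, in the order asked, and still so for the second after the job is handed in, while the arm keeps its last pose, push and grip.
It also fails if it takes over 58 s, if anything falls off the work surface, if the arm or the gripper's body presses on something with over 40 N, if the wrist force passes 120 N, or if a joint passes its speed limit or range.

## Working session

There is one attempt and no reset: what is moved stays moved. The work goes in short steps, Python scripts to look and compute and a tool call to move; the robot and the scene stay as the last step left them, time stands still between calls to the robot, and variables do not carry over. Pictures are saved under pics/ and viewed, about 8 in all and at most 12, crops included, and the job is handed in when it is done.

Besides the shell and the picture viewer there is one more tool, called after ">>>" as name([rows], argument=value, ...), one row to a line, values as JSON. servo_tool: Moves the arm, as the interface text tells. Its arguments: {"type":"object","properties":{"increments":{"type":"array","items":{"type":"array","items":{"type":"array","items":{"type":"number"}}}},"force":{"type":"number"}},"required":["increments"]}

```bash
mkdir -p pics; python3 - <<'E'
from workcell import *
import cv2
for n in("scene","top"):
    f=grab_frame(n);cv2.imwrite(f"pics/{n}0.png",f[:,:,::-1]);print(n,get_calibration(n))
print(observe())
E
```

```text
scene {'fx': 398.8758110097612, 'fy': 398.8758110097612, 'cx': 320.96519770864944, 'cy': 199.7398421078572, 'xyz': array([1245.73870139,  286.11483211,  737.52328934]), 'orientation': array([-1.39761472, -2.06914255,  0.93757119])}
top {'fx': 435.22504278674836, 'fy': 435.22504278674836, 'cx': 324.7103371495143, 'cy': 197.07770757469376, 'xyz': array([ 435.03924176,  -17.48141927, 1398.67113558]), 'orientation': array([-2.16913999,  2.19076618, -0.09549941])}
{'time': 0.1, 'q': array([ 1.22240058e+00,  3.51143927e-01,  1.65235503e+00, -3.27593323e-05,
        1.13913343e+00, -8.46061278e-02]), 'joint_velocities': array([-0.00117662, -0.0023891 ,  0.00019412, -0.00030545, -0.00115626,
       -0.00108146]), 'tau': array([ 2.16832264e-04, -5.06840909e+01, -2.91875839e+01, -1.28710508e-04,
        2.70557270e-03, -3.45629019e-05]), 'tcp_pos': array([143.28948872, 530.69160099, 230.83523922]), 'ee_rot': array([ 2.49381700e+00,  1.90966044e+00, -1.35054488e-03]), 'contact_force': array([1.19407376, 0.59981507, 0.50014302]), 'ft_torque': array([-0.0181109 , -0.05073065,  0.01667427]), 'grip_width': 85.2036671024576}
```

View pics/scene0.png

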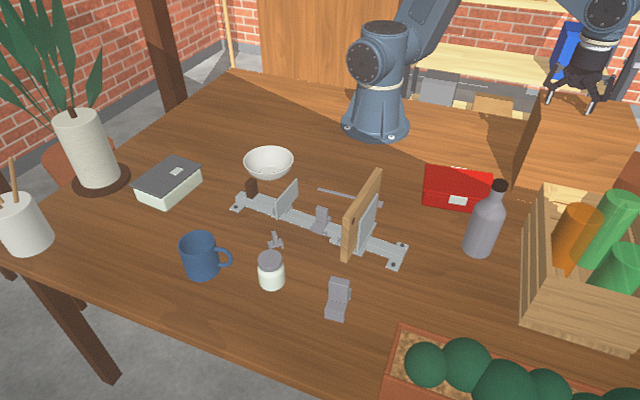

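View pics/top0.png

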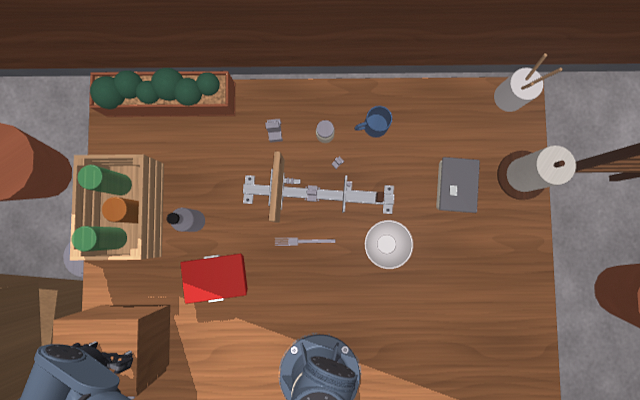

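Three things look like the clip: one on the rail (top 312,193; scene 320,218), a small one (top 338,161) and a large one (top 274,130). The one on the rail is the middle-sized one. The bowl is at top (388,244). The board is at top (276,186), and the slider grip at top (380,197). I'll check these in close crops.

```bash
python3 - <<'E'
import cv2
a=cv2.imread("pics/top0.png")[150:230,235:405];b=cv2.imread("pics/scene0.png")[160:275,225:415]
cv2.imwrite("pics/ct.png",cv2.resize(a,None,fx=4.7,fy=4.7,interpolation=cv2.INTER_CUBIC))
cv2.imwrite("pics/cs.png",cv2.resize(b,None,fx=4.2,fy=4.2,interpolation=cv2.INTER_CUBIC))
E
```

```text
(no output)
```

View pics/ct.png

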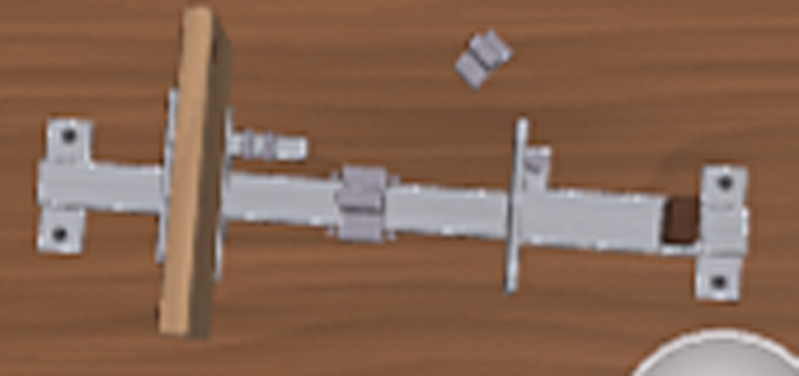

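View pics/cs.png

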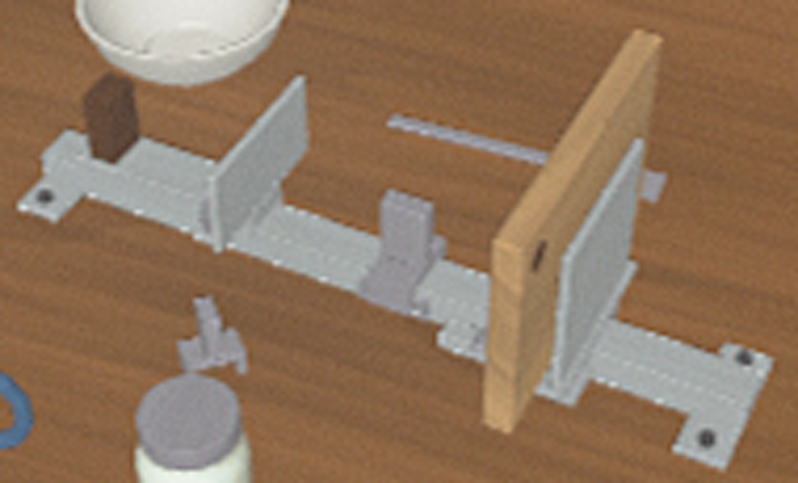

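Both crops agree. The middle clip straddles the rail, with its tab at ct (361,199). The grip top is at ct (684,220), the notch ridges at ct (247/270,145), and the front plate at ct (518,205). Next I turn these into positions.

```bash
cat > h.py <<'E'
import numpy as np
from scipy.spatial.transform import Rotation as R
from workcell import get_calibration
C={n:get_calibration(n) for n in("scene","top")}
def atz(n,u,v,z):
    c=C[n];d=R.from_rotvec(c["orientation"]).apply([(u-c["cx"])/c["fx"],(v-c["cy"])/c["fy"],1]);o=c["xyz"]
    return (o+d*(z-o[2])/d[2])
def proj(n,p):
    c=C[n];q=R.from_rotvec(c["orientation"]).inv().apply(np.array(p)-c["xyz"])
    return np.array([c["fx"]*q[0]/q[2]+c["cx"],c["fy"]*q[1]/q[2]+c["cy"]])
ct=lambda x,y:("top",x/4.7+235-.4,y/4.7+150-.4)
cs=lambda x,y:("scene",x/4.2+225-.4,y/4.2+160-.4)
E
python3 - <<'E'
from h import *
import cv2
np.set_printoptions(precision=1,suppress=True)
for nm,a,z in [("railL",ct(40,185),24),("railR",ct(745,230),24),("tab t",ct(361,199),76),("tab s",cs(408,200),76),("grip t",ct(684,220),87),("grip s",cs(111,88),87),("plate t",ct(518,205),97),("notch t",ct(258,146),10),("board top near edge L",ct(213,12),170),("board near edge lo",ct(190,334),170),
 ("boltLL",ct(68,135),6),("boltLR",ct(60,234),6),("boltRL",ct(726,182),6),("boltRR",ct(719,282),6)]:
    print(nm,atz(*a,z))
for n,box in(("top",(360,215,420,275)),("scene",(238,142,300,185))):
    f=cv2.imread(f"pics/{n}0.png");x0,y0,x1,y1=box;h=f[y0:y1,x0:x1].astype(int)
    m=((h.max(2)-h.min(2)<40)&(h.min(2)>110)).astype(np.uint8)
    k,l,st,ce=cv2.connectedComponentsWithStats(m);i=1+st[1:,4].argmax()
    c=max(cv2.findContours((l==i).astype(np.uint8),0,1)[0],key=len)
    print("bowl",n,st[i]+[x0,y0,0,0,0])
    if n=="top":
        (e,r)=cv2.minEnclosingCircle(c);print(r,atz(n,e[0]+x0,e[1]+y0,55))
    else:
        l_,r_=c[:,0,0].min(),c[:,0,0].max();t=c[:,0,1].min()
        print(l_+x0,r_+x0,t+y0)
E
```

```text
railL [579.4 236.   24. ]
railR [ 544.3 -239.5   24. ]
tab t [562.8  18.   76. ]
tab s [562.9  20.1  76. ]
grip t [ 546.1 -190.2   87. ]
grip s [ 547.2 -186.1   87. ]
plate t [555.9 -82.9  97. ]
notch t [606.2  89.8  10. ]
board top near edge L [668.8 104.5 170. ]
board near edge lo [473.4 118.6 170. ]
boltLL [615.6 220.3   6. ]
boltLR [547.6 225.4   6. ]
boltRL [ 578.8 -230.1    6. ]
boltRR [ 510.3 -223.8    6. ]
bowl top [ 364  220   49   49 1884]
24.73394775390625 [ 401.4 -217.6   55. ]
bowl scene [ 243  145   51   36 1380]
243 293 145
```

```bash
cat >> h.py <<'E'
from workcell import observe
th=np.deg2rad(-4.2)
XR=np.array([np.cos(th),np.sin(th),0]);YR=np.array([-np.sin(th),np.cos(th),0])
def delta(p,sgn=1):
    s=observe();T=R.from_rotvec(s["ee_rot"])
    x=XR*sgn;z=np.array([0,0,-1.]);G=R.from_matrix(np.c_[x,np.cross(z,x),z])
    print("t",s["time"],"tcp",s["tcp_pos"].round(1),"F",s["contact_force"].round(1),"w",round(s["grip_width"],1),"q6",s["q"][5].round(2))
    print("turn",np.rad2deg((T.inv()*G).as_rotvec()).round(1),"shift",T.inv().apply(np.array(p)-s["tcp_pos"]).round(1))
    print("axes",T.as_matrix().round(2).tolist())
E
python3 -c "
from h import *
for s in(1,-1): delta([563,19,150],s)"
```

```text
t 0.1 tcp [143.3 530.7 230.8] F [1.2 0.6 0.5] w 85.2 q6 -0.08
turn [ 0.   0.1 79.1] shift [-384.5  538.6   81.2]
axes [[0.26, 0.97, -0.0], [0.97, -0.26, -0.0], [-0.0, -0.0, -1.0]]
t 0.1 tcp [143.3 530.7 230.8] F [1.2 0.6 0.5] w 85.2 q6 -0.08
turn [-1.000e-01  0.000e+00 -1.009e+02] shift [-384.5  538.6   81.2]
axes [[0.26, 0.97, -0.0], [0.97, -0.26, -0.0], [-0.0, -0.0, -1.0]]
```

>>> servo_tool([
  [[0, 0, 8, -36, 50, 0, 0], [0, 0, 16, -72, 100, 0, 0], [0, 0, 24, -108, 150, 0, 0], [0, 0, 32, -144, 200, 0, 0], [0, 0, 40, -180, 250, 0, 0], [0, 0, 48, -216, 300, 0, 0], [0, 0, 56, -252, 350, 0, 0], [0, 0, 64, -288, 400, 0, 0], [0, 0, 71, -324, 450, 0, 0], [0, 0, 79, -350, 490, 0, 0]],
], force=40)

```text
time: 1.35
tcp_pos: [526.2, 63.1, 231.1]
ee_rot: [3.139, -0.122, -0.0]
contact_force: [-0.2, 0.4, 0.0]
grip_width: 85.5
```

```bash
python3 -c "
from h import *
delta([563,19,110],1)"
```

```text
t 1.35 tcp [526.2  63.1 231.1] F [-0.2  0.4  0. ] w 85.5 q6 0.11
turn [ 0.   0.  -0.2] shift [ 40.1  41.1 121.1]
axes [[1.0, -0.08, -0.0], [-0.08, -1.0, -0.0], [-0.0, 0.0, -1.0]]
```

>>> servo_tool([
  [[0, 0, 0, 40, 41, 20, 100], [0, 0, 0, 40, 41, 80, 100], [0, 0, 0, 40, 41, 121, 100], [0, 0, 0, 40, 41, 121, 100], [0, 0, 0, 40, 41, 121, 100]],
])

```text
time: 1.98
tcp_pos: [563.0, 21.6, 111.9]
ee_rot: [3.14, -0.112, 0.003]
contact_force: [0.6, 0.1, -0.3]
grip_width: 52.0
```

```bash
python3 -c "
from h import *
from workcell import grab_frame
import cv2
f=grab_frame('scene')[130:270,250:430,::-1]
g=grab_frame('top')[150:230,235:405,::-1]
cv2.imwrite('pics/a.png',np.vstack([cv2.resize(f,(510,397),interpolation=2),cv2.resize(g,(510,240)[:2],interpolation=2)])[:600])
delta([563,19,45],1)"
```

```text
t 2.075 tcp [563.2  21.6 112.4] F [-0.9  0.1 -0.1] w 51.9 q6 0.03
turn [-0.  -0.2  0.1] shift [-0.2  2.7 67.4]
axes [[1.0, -0.07, 0.0], [-0.07, -1.0, -0.0], [0.0, -0.0, -1.0]]
```

View pics/a.png

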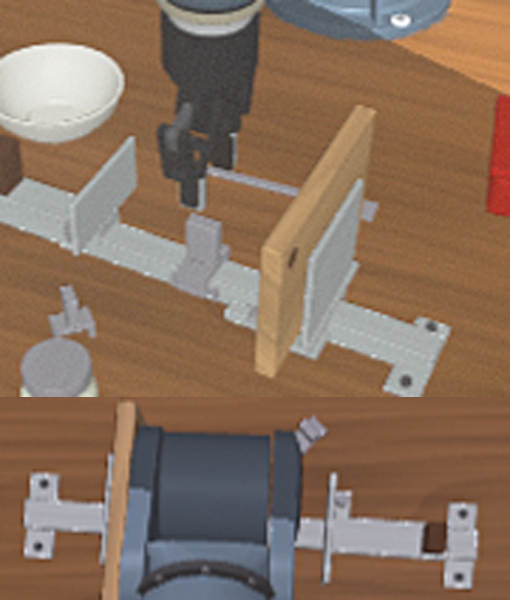

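The gripper hangs open over the tab (fingers at about (195,200), tab at (203,235) in the picture) and is clear of the board. I'll descend and grip.

>>> servo_tool([
  [[0, 0, 0, 0, 2, 35, 100], [0, 0, 0, 0, 2, 67, 100], [0, 0, 0, 0, 2, 67, 100], [0, 0, 0, 0, 2, 67, 255], [0, 0, 0, 0, 2, 67, 255], [0, 0, 0, 0, 2, 67, 255], [0, 0, 0, 0, 2, 67, 255]],
], force=50)

```text
time: 2.95
tcp_pos: [563.4, 19.5, 45.0]
ee_rot: [3.14, -0.113, 0.006]
contact_force: [2.2, -0.1, 8.8]
grip_width: 13.0
```

>>> servo_tool([
  [[0, 0, 0, 0, 0, -5, 255], [0, 0, 0, 0, 0, -10, 255], [0, 0, 0, 0, 0, -16, 255], [0, 0, 0, 0, 0, -24, 255], [0, 0, 0, 0, 0, -34, 255], [0, 0, 0, 0, 0, -75, 255], [0, 0, 0, 0, 0, -115, 255], [0, 0, 0, 0, 0, -115, 255]],
])

```text
time: 3.95
tcp_pos: [563.3, 19.5, 161.6]
ee_rot: [3.14, -0.113, 0.008]
contact_force: [0.4, -0.0, -1.3]
grip_width: 12.9
```

```bash
python3 -c "
from h import *
from workcell import grab_frame
import cv2
f=grab_frame('scene')[100:270,215:430,::-1]
cv2.imwrite('pics/b.png',cv2.resize(f,None,fx=3,fy=3,interpolation=2))
delta([401.4,-217.6,158],1)"
```

```text
t 4.0 tcp [562.2  19.5 159.6] F [ 0.   0.3 -1.9] w 13.5 q6 0.02
turn [-0.  -0.1  0.1] shift [-143.4  248.1    1.3]
axes [[1.0, -0.07, 0.0], [-0.07, -1.0, -0.0], [0.0, -0.0, -1.0]]
```

View pics/b.png

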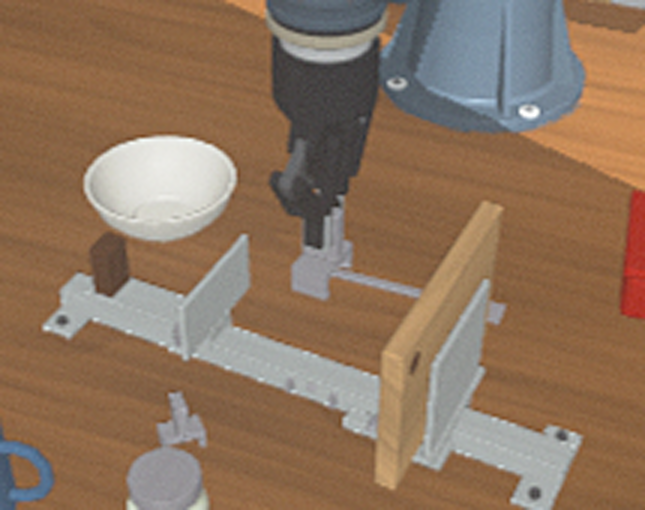

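The clip is held upright at (315,265), well clear of the rail. The bowl is at (160,190). Next I carry the clip over.

>>> servo_tool([
  [[0, 0, 0, -24, 41, 0, 255], [0, 0, 0, -48, 83, 0, 255], [0, 0, 0, -72, 124, 0, 255], [0, 0, 0, -96, 165, 0, 255], [0, 0, 0, -120, 207, 0, 255], [0, 0, 0, -143, 248, 0, 255], [0, 0, 0, -143, 248, 0, 255], [0, 0, 0, -143, 248, 40, 255], [0, 0, 0, -143, 248, 80, 255], [0, 0, 0, -143, 248, 80, 255]],
])

```text
time: 5.25
tcp_pos: [400.1, -215.8, 76.0]
ee_rot: [-3.136, 0.112, 0.009]
contact_force: [0.1, -0.1, -0.8]
grip_width: 13.3
```

>>> servo_tool([
  [[0, 0, 0, 0, 0, 15, 255], [0, 0, 0, 0, 0, 25, 255], [0, 0, 0, 0, 0, 25, 255]],
])

```text
time: 5.62
tcp_pos: [401.5, -217.4, 53.1]
ee_rot: [-3.139, 0.113, 0.001]
contact_force: [-0.3, 0.2, -0.5]
grip_width: 13.4
```

```bash
python3 -c "
from h import *
from workcell import grab_frame
import cv2
f=grab_frame('scene')[100:230,215:350,::-1]
cv2.imwrite('pics/c.png',cv2.resize(f,None,fx=4,fy=4,interpolation=2))
delta([401.4,-217.6,49],1)"
```

```text
t 5.675 tcp [ 401.6 -217.6   53.4] F [ 0.4 -1.1 -1.8] w 13.2 q6 -0.53
turn [ 0.  -0.   0.1] shift [-0.2  0.   4.4]
axes [[1.0, -0.07, 0.0], [-0.07, -1.0, -0.0], [0.0, 0.0, -1.0]]
```

View pics/c.png

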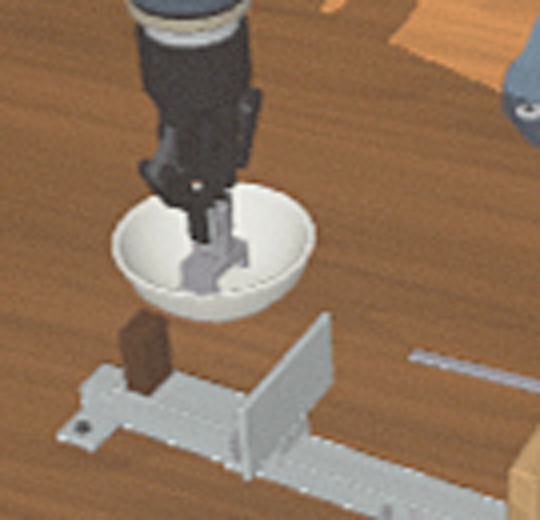

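The clip is inside the bowl at (215,260), with no contact yet. I'll creep down.

>>> servo_tool([
  [[0, 0, 0, 0, 0, 2, 255], [0, 0, 0, 0, 0, 4, 255], [0, 0, 0, 0, 0, 4, 255]],
])

```text
time: 6.05
tcp_pos: [401.5, -217.6, 49.3]
ee_rot: [3.14, -0.113, -0.0]
contact_force: [-0.6, 0.4, -1.5]
grip_width: 13.4
```

>>> servo_tool([
  [[0, 0, 0, 0, 0, 2, 255], [0, 0, 0, 0, 0, 3, 255], [0, 0, 0, 0, 0, 3, 255]],
])

```text
time: 6.42
tcp_pos: [401.5, -217.5, 46.2]
ee_rot: [-3.139, 0.113, 0.0]
contact_force: [-0.7, 0.3, -0.9]
grip_width: 13.3
```

>>> servo_tool([
  [[0, 0, 0, 0, 0, 1, 255], [0, 0, 0, 0, 0, 2, 255], [0, 0, 0, 0, 0, 2, 255]],
])

```text
time: 6.8
tcp_pos: [401.5, -217.5, 44.2]
ee_rot: [-3.14, 0.113, 0.0]
contact_force: [0.3, 0.2, -0.1]
grip_width: 13.3
```

>>> servo_tool([
  [[0, 0, 0, 0, 0, 0, 190], [0, 0, 0, 0, 0, 0, 160], [0, 0, 0, 0, 0, 0, 140], [0, 0, 0, 0, 0, 0, 140], [0, 0, 0, 0, 0, -15, 140], [0, 0, 0, 0, 0, -45, 140], [0, 0, 0, 0, 0, -100, 140], [0, 0, 0, 0, 0, -100, 140]],
])

```text
time: 7.8
tcp_pos: [403.2, -218.6, 148.6]
ee_rot: [3.136, -0.112, 0.01]
contact_force: [-0.2, -0.0, -0.3]
grip_width: 38.2
```

```bash
python3 -c "
from h import *
from workcell import grab_frame
import cv2
f=grab_frame('scene')[100:230,215:350,::-1]
cv2.imwrite('pics/d.png',cv2.resize(f,None,fx=4,fy=4,interpolation=2))
delta([548,-188,140],1)
print(XR,YR)"
```

```text
t 7.85 tcp [ 402.3 -218.1  146.5] F [-0.1  0.2  0.8] w 38.5 q6 -0.53
turn [ 0.1 -0.2  0.1] shift [143.1 -40.4   7. ]
axes [[1.0, -0.07, 0.0], [-0.07, -1.0, -0.0], [0.0, 0.0, -1.0]]
[ 0.99731448 -0.0732382   0.        ] [0.0732382  0.99731448 0.        ]
```

View pics/d.png

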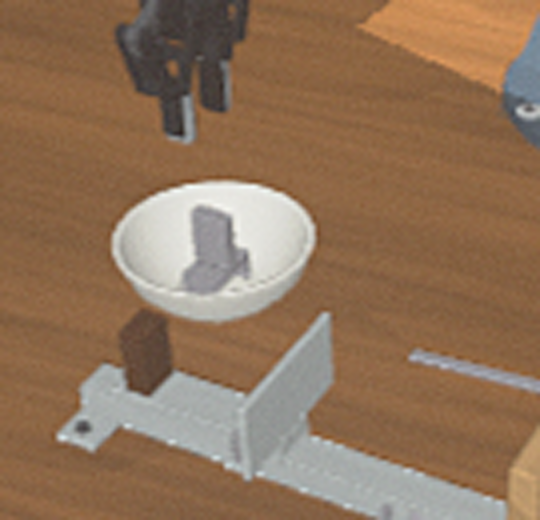

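The clip stands in the bowl at (213,250) and the bowl has not moved. Now the slider grip.

>>> servo_tool([
  [[0, 0, 0, 48, -13, 0, 100], [0, 0, 0, 96, -27, 0, 90], [0, 0, 0, 144, -41, 0, 90], [0, 0, 0, 144, -41, 0, 90], [0, 0, 0, 144, -41, 30, 90], [0, 0, 0, 144, -41, 45, 90], [0, 0, 0, 144, -41, 45, 90]],
])

```text
time: 8.72
tcp_pos: [547.0, -186.9, 98.3]
ee_rot: [-3.139, 0.113, 0.004]
contact_force: [-0.7, -0.2, 0.3]
grip_width: 55.3
```

```bash
python3 -c "
from h import *
from workcell import grab_frame
import cv2
f=grab_frame('scene')[100:240,215:350,::-1]
cv2.imwrite('pics/e.png',cv2.resize(f,None,fx=4,fy=4,interpolation=2))
delta([548,-188,46],1)"
```

```text
t 8.775 tcp [ 547.7 -187.1   99.3] F [ 0.9 -0.3 -0.2] w 55.2 q6 -0.34
turn [-0.   0.1  0.1] shift [ 0.4  0.9 53.3]
axes [[1.0, -0.07, -0.0], [-0.07, -1.0, 0.0], [-0.0, -0.0, -1.0]]
```

View pics/e.png

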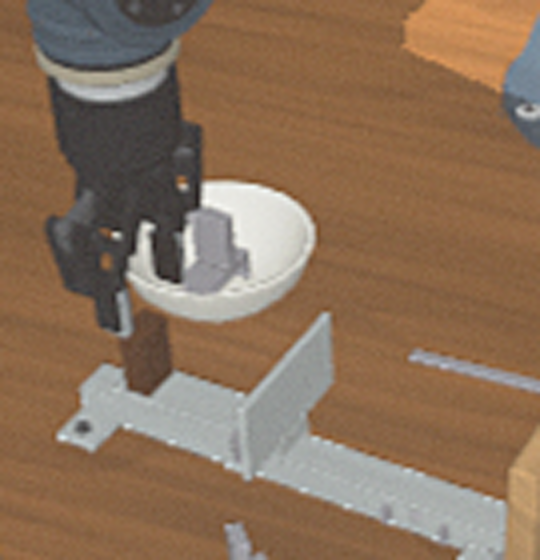

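The fingers straddle the grip top at (147,325), and the back finger clears the bowl.

>>> servo_tool([
  [[0, 0, 0, 0, 0, 20, 90], [0, 0, 0, 0, 0, 40, 90], [0, 0, 0, 0, 0, 52, 90], [0, 0, 0, 0, 0, 52, 90], [0, 0, 0, 0, 0, 52, 255], [0, 0, 0, 0, 0, 52, 255], [0, 0, 0, 0, 0, 52, 255], [0, 0, 0, 0, 0, 52, 255]],
], force=50)

```text
time: 9.78
tcp_pos: [548.5, -187.2, 48.3]
ee_rot: [3.139, -0.113, 0.002]
contact_force: [-1.1, 1.0, 7.2]
grip_width: 29.7
```

```bash
python3 -c "
from h import *
delta([548,-188,46],1)"
```

```text
t 9.775 tcp [ 548.5 -187.2   48.3] F [-1.1  1.   7.2] w 29.7 q6 -0.34
turn [ 0.  -0.1  0.1] shift [-0.4  0.8  2.3]
axes [[1.0, -0.07, 0.0], [-0.07, -1.0, -0.0], [0.0, 0.0, -1.0]]
```

>>> servo_tool([
  [[0, 0, 0, 0, -5, 0, 255], [0, 0, 0, 0, -20, 0, 255], [0, 0, 0, 0, -40, 0, 255], [0, 0, 0, 0, -60, 0, 255], [0, 0, 0, 0, -80, 0, 255], [0, 0, 0, 0, -100, 0, 255], [0, 0, 0, 0, -100, 0, 255], [0, 0, 0, 0, -100, 0, 255]],
])

```text
time: 10.78
tcp_pos: [556.7, -86.6, 48.3]
ee_rot: [3.139, -0.112, 0.005]
contact_force: [5.3, 0.6, 5.7]
grip_width: 29.2
```

```bash
python3 -c "
from h import *
delta([548.5,-187.2,46],1);s=observe();d=s['tcp_pos']-[548.5,-187.2,48.3];print(d@XR,d@YR,s['contact_force']@XR,s['contact_force']@YR, s['ft_torque'])"
```

```text
t 10.775 tcp [556.7 -86.6  48.3] F [5.3 0.6 5.7] w 29.2 q6 -0.17
turn [ 0.  -0.2  0.1] shift [ -1.  100.9   2.3]
axes [[1.0, -0.07, 0.0], [-0.07, -1.0, -0.0], [0.0, 0.0, -1.0]]
0.8184122798169566 100.90674439870597 5.214665827874326 0.9825419068596445 [ 0.11095829 -0.13050158 -0.25133791]
```

Lateral force is building to +x, so I'll shift 1 mm that way and keep going to just before the ridge.

>>> servo_tool([
  [[0, 0, 0, 0.5, -10, 0, 255], [0, 0, 0, 1, -25, 0, 255], [0, 0, 0, 1.2, -40, 0, 255], [0, 0, 0, 1.5, -55, 0, 255], [0, 0, 0, 1.5, -62, 0, 255], [0, 0, 0, 1.5, -62, 0, 255]],
])

```text
time: 11.52
tcp_pos: [561.8, -24.5, 48.3]
ee_rot: [-3.139, 0.112, -0.002]
contact_force: [0.1, 0.7, 9.8]
grip_width: 29.2
```

```bash
python3 -c "
from h import *
from workcell import grab_frame
import cv2
t=grab_frame('top')[150:230,235:405,::-1]
f=grab_frame('scene')[120:280,250:430,::-1]
cv2.imwrite('pics/f.png',np.vstack([cv2.resize(f,(540,480),interpolation=2)]))
cv2.imwrite('pics/ft.png',cv2.resize(t,None,fx=4.7,fy=4.7,interpolation=2))
s=observe();d=s['tcp_pos']-[548.5,-187.2,48.3];print(d@XR,d@YR,s['contact_force']@XR,s['contact_force']@YR, s['ft_torque'])"
```

```text
1.3487661998609006 162.91339320468563 -0.4657059552043419 1.1778885398383898 [ 0.05654953  0.38903467 -0.26464984]
```

View pics/f.png

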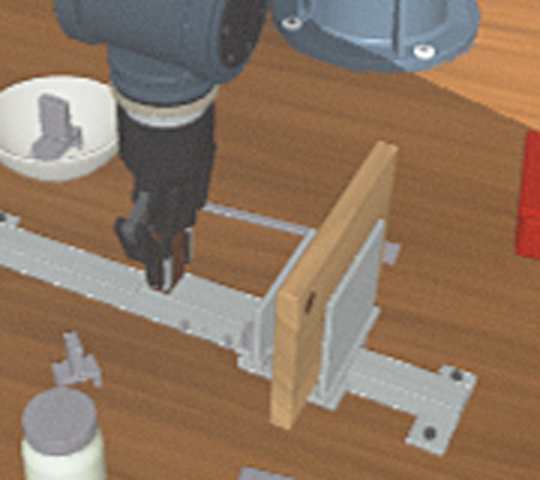

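The slider is moving freely and its plate stands a short gap before the board at (285,280). Now I'll use fine steps and watch the force.

>>> servo_tool([
  [[0, 0, 0, 0, -2, 0, 255], [0, 0, 0, 0, -4, 0, 255], [0, 0, 0, 0, -4, 0, 255]],
])

```text
time: 12.0
tcp_pos: [562.1, -21.0, 48.3]
ee_rot: [-3.139, 0.113, -0.002]
contact_force: [-0.2, 1.8, 10.4]
grip_width: 29.2
```

>>> servo_tool([
  [[0, 0, 0, 0, -2, 0, 255], [0, 0, 0, 0, -2, 0, 255]],
])

```text
time: 12.25
tcp_pos: [562.3, -19.0, 48.3]
ee_rot: [-3.139, 0.113, -0.002]
contact_force: [0.2, 0.7, 9.1]
grip_width: 29.7
```

>>> servo_tool([
  [[0, 0, 0, 0, -2, 0, 255], [0, 0, 0, 0, -2, 0, 255]],
])

```text
time: 12.5
tcp_pos: [562.4, -17.0, 48.3]
ee_rot: [-3.139, 0.113, -0.002]
contact_force: [-0.2, 0.5, 9.1]
grip_width: 29.2
```

>>> servo_tool([
  [[0, 0, 0, 0, -2, 0, 255], [0, 0, 0, 0, -2, 0, 255]],
])

```text
time: 12.75
tcp_pos: [562.6, -15.0, 48.3]
ee_rot: [-3.139, 0.113, -0.002]
contact_force: [-0.3, 1.4, 9.5]
grip_width: 29.6
```

>>> servo_tool([
  [[0, 0, 0, 0, -1.5, 0, 255], [0, 0, 0, 0, -1.5, 0, 255]],
])

```text
time: 13.0
tcp_pos: [562.7, -13.6, 48.3]
ee_rot: [-3.14, 0.113, -0.003]
contact_force: [-0.0, 1.0, 9.1]
grip_width: 29.9
```

>>> servo_tool([
  [[0, 0, 0, 0, -1.5, 0, 255], [0, 0, 0, 0, -1.5, 0, 255]],
])

```text
time: 13.25
tcp_pos: [562.8, -12.7, 48.3]
ee_rot: [3.139, -0.113, 0.002]
contact_force: [0.2, -3.9, 9.9]
grip_width: 29.5
```

>>> servo_tool([
  [[0, 0, 0, 0, -1.5, 0, 255], [0, 0, 0, 0, -1.5, 0, 255]],
])

```text
time: 13.5
tcp_pos: [562.9, -11.4, 48.3]
ee_rot: [3.139, -0.113, 0.003]
contact_force: [-0.6, -5.3, 9.6]
grip_width: 29.1
```

>>> servo_tool([
  [[0, 0, 0, 0, -1.5, 0, 255], [0, 0, 0, 0, -1.5, 0, 255]],
])

```text
time: 13.75
tcp_pos: [563.0, -9.4, 48.3]
ee_rot: [3.139, -0.113, 0.003]
contact_force: [0.2, -1.2, 9.3]
grip_width: 29.2
```

>>> servo_tool([
  [[0, 0, 0, 0, -1.5, 0, 255], [0, 0, 0, 0, -1.5, 0, 255]],
])

```text
time: 14.0
tcp_pos: [563.2, -7.6, 48.3]
ee_rot: [-3.139, 0.113, -0.003]
contact_force: [0.7, 2.0, 9.4]
grip_width: 29.4
```

>>> servo_tool([
  [[0, 0, 0, 0, -1.5, 0, 255], [0, 0, 0, 0, -1.5, 0, 255]],
])

```text
time: 14.25
tcp_pos: [563.3, -6.0, 48.3]
ee_rot: [-3.139, 0.113, -0.003]
contact_force: [0.2, 2.1, 9.0]
grip_width: 29.3
```

>>> servo_tool([
  [[0, 0, 0, 0, -1.5, 0, 255], [0, 0, 0, 0, -1.5, 0, 255]],
])

```text
time: 14.5
tcp_pos: [563.5, -4.4, 48.3]
ee_rot: [-3.139, 0.113, -0.003]
contact_force: [2.0, 2.6, 10.0]
grip_width: 29.3
```

>>> servo_tool([
  [[0, 0, 0, 0, -1.5, 0, 255], [0, 0, 0, 0, -1.5, 0, 255]],
])

```text
time: 14.75
tcp_pos: [563.6, -2.6, 48.3]
ee_rot: [-3.139, 0.113, -0.003]
contact_force: [1.4, 5.5, 8.6]
grip_width: 29.8
```

>>> servo_tool([
  [[0, 0, 0, 0, -1, 0, 255], [0, 0, 0, 0, -1, 0, 255]],
])

```text
time: 15.0
tcp_pos: [563.7, -1.9, 48.3]
ee_rot: [-3.139, 0.113, -0.003]
contact_force: [0.7, 1.7, 8.5]
grip_width: 29.4
```

>>> servo_tool([
  [[0, 0, 0, 0, -0.5, 0, 255], [0, 0, 0, 0, -0.5, 0, 255], [0, 0, 0, 0, -0.5, 0, 255]],
])

```text
time: 15.38
tcp_pos: [563.7, -1.6, 48.3]
ee_rot: [-3.139, 0.113, -0.003]
contact_force: [0.3, -0.1, 9.1]
grip_width: 29.6
```

>>> servo_tool([
  [[0, 0, 0, 0, -0.6, 0, 255], [0, 0, 0, 0, -0.6, 0, 255]],
])

```text
time: 15.62
tcp_pos: [563.7, -1.1, 48.3]
ee_rot: [-3.14, 0.113, -0.003]
contact_force: [1.3, 0.6, 8.7]
grip_width: 29.1
```

>>> servo_tool([
  [[0, 0, 0, 0, -0.6, 0, 255], [0, 0, 0, 0, -0.6, 0, 255]],
])

```text
time: 15.88
tcp_pos: [563.8, -0.5, 48.3]
ee_rot: [-3.14, 0.113, -0.003]
contact_force: [1.2, -1.0, 8.7]
grip_width: 29.4
```

>>> servo_tool([
  [[0, 0, 0, 0, 0.3, 0, 255], [0, 0, 0, 0, 0.3, 0, 255], [0, 0, 0, 0, 0.3, 0, 255], [0, 0, 0, 0, 0.3, 0, 255]],
])

```text
time: 16.38
tcp_pos: [563.8, -0.7, 48.3]
ee_rot: [-3.139, 0.113, -0.003]
contact_force: [1.0, 0.3, 9.3]
grip_width: 29.6
```

```bash
python3 -c "
from h import *
from workcell import grab_frame
import cv2
F=[]
for i in range(4):
    f=grab_frame('scene')[120:280,225:430,::-1];s=observe();F.append(s['contact_force'])
print(np.mean(F,0),s['tcp_pos'],s['time'],s['grip_width'])
cv2.imwrite('pics/g.png',cv2.resize(f,None,fx=3.7,fy=3.7,interpolation=2))"
```

```text
[1.43075663 0.28715348 8.58419268] [563.78308968  -0.71665875  48.28856386] 16.575 29.311584704197237
```

View pics/g.png

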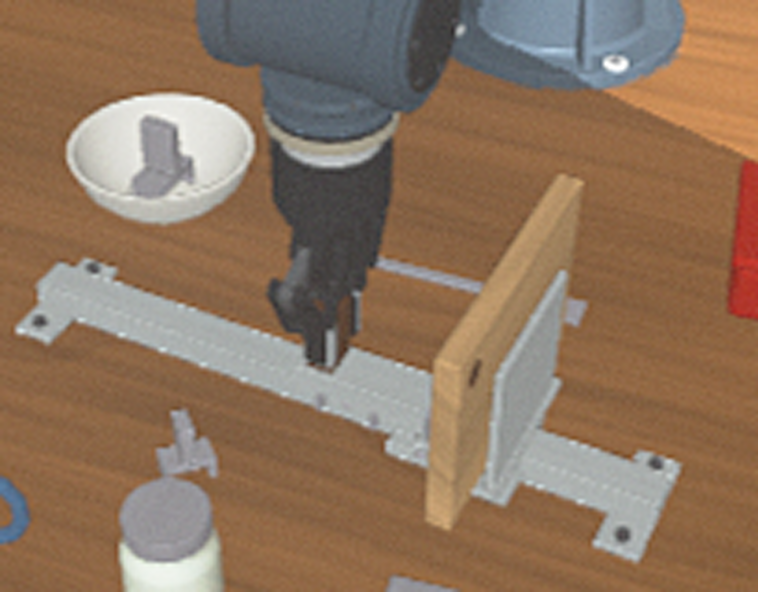

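The clip stands in the bowl at (160,155). The board's bottom edge is at the same pixel as before, and the slider sits in the notch with about zero push along the rail. I'm handing it in.

```bash
python3 -c "
from workcell import hand_in
print(hand_in())"
```

```text
the job is handed in; nothing more can be done
None
```

The clip is in the bowl and the slider is in its notch, still gripped. I handed the job in at about 16.6 s of the 58 s allowed; no verdict is reported.

- **Clip:** I pulled the middle-sized clip straight up off the rail and set it in the ceramic bowl. In the last picture it stands upright there, and the bowl has not visibly moved.
- **Slider:** I gripped it by the wooden grip and pushed it about 187 mm along the rail. The ball met the first ridge at about 5 N and snapped over, pulling forward at about 5 N. The push then fell to about 0.3 N.
- **Notch position:** My three estimates of the notch middle, from meeting the first ridge, leaving it and nearing the second, differ by about 1–1.5 mm. I stopped between them, and the low push there fits the ball's free play. The camera estimate of the travel was 183–185 mm, a few millimetres short of where the ball clicked. The ball was hidden, so I could not see it in the notch.
- **Board:** Its near bottom edge is at the same pixel as just before the final push. The front plate is hidden behind it, so I did not see the 5 mm gap directly.
- **Residual force:** A steady vertical reading of about 9 N has been there since I closed on the wooden grip. I left it.

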